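# Load a row of shortbread into its tray with a bench scraper

### The arm

A 7-joint arm with a two-finger parallel gripper is mounted at the origin on a cart in front of the work surface, level with it; the furniture and walls round the work are solid. World frame = base frame: x ahead of the robot, y to its left, z up, the work surface at z = 0. Lengths are in m, angles in rad, forces in N, time in s.
With the tool pointing down it reaches from about 0.4 to 0.85 m from the base axis. Payload 10.4 kg.
Tool frame: the origin (TCP) lies between the finger pads; the fingertips stand manip.finger_overhang ahead of it and the grasp point (between the pads) lies 11 mm behind it (manip.finger_overhang is the distance from the TCP to the fingertips, in m); x points along the fingers, z is the direction in which the jaws open and shut, and the axes are right-handed (so a half turn about x gives the same grasp; the last joint's range is limited). The gripper opens to 85 mm and grips with 20 to 120 N. Pads are 22 mm wide; open, the fingers measure 114 mm over their backs; the gripper's body (76 mm by 85 mm) begins 54 mm behind the grasp point. The pads swing forward as they close: fully open they stand 13 mm farther back than shut.
Start: joints at [-1.193, 0.332, -0.065, 1.46, 0.022, 1.35, -0.088], TCP at [0.244, 0.575, 0.239] pointing down, gripper open.
Joint ranges: [-2.6, 2.6], [-0.5, 2.12], [-1.47, 1.34], [0.16, 2.42], [-1.27, 4.41], [0.06, 2.06], [-2.6, 2.6]. Speed limits (rad/s): [2.22, 2.22, 2.79, 2.79, 3.14, 3.14, 3.14].

### API

Orientations are given as a unit quaternion [x, y, z, w].
In Python, from workcell import get_obs, camera, workorder, manip gives the robot as it stands. The module is installed in compiled form; this text tells all that it offers.
- The arm moves only by the tool play_rows, never from a script. Its argument "increments" is text: rows parted by semicolons, each of 4 numbers parted by spaces: the shift along the tool's x, y, z in m, then the turn about the tool's x in rad. A call has 1 to 20 rows; each row shifts and turns the pose as measured when the row begins, along the tool's axes as they then stand; what a row does not reach is not made up. A row lasts 1/10 s, in which the tool goes at most 50 mm and 8.59 degrees, less where a joint would pass 70% of its speed; a pose out of reach is approached as far as the arm can. A call is refused whole if a number of a shift passes 0.05 or a number of a turn 0.15, either way. A call with a gripper value outside its range is refused whole. "hand" is the gripper command: -1 is fully open, 1 is shut, values between are in proportion, set as the call begins (left out, the last holds). The fingers move at their own pace and stop on an object; "squeeze" is the grip in N (left out, the last holds). Time passes only in rows, so rows that do not move let the fingers close. It gives the time, the measured TCP pose, the force and the opening at its end, in the units of the state.
- get_obs(): the state, without advancing time (a new reading comes with each control period).
- camera(name): name is "scene" or "top"; returns a dict with "img" (420x560x3 uint8, blue, green, red), "fov_y" (degrees; the focal length in pixels is half the picture's height over the tangent of half this angle, whatever the lens; pixels are square), "cx", "cy" (the principal point, pixels), "R" (3x3) and "t" (3): a world point X has camera coordinates R X + t. Camera axes: x right, y down, z forward; pixel columns grow to the right and rows downward; lengths in m; the calibration is good to about 2 mm. A picture is of the moment at which its call begins. There is no depth.
- workorder.hand_in(): hands the job in, once; it reports no verdict.
The state is a dict: "clock": time; "joint_pos": joint angles; "joint_velocities": joint speeds; "tau": joint torques, N m; "position": TCP position; "ee_rot": TCP orientation; "ft_force": force on the tool from outside, world axes, zero at the start; "torque": the same for the moment, N m; "grip_width": opening from 0.0 (shut) to 1.0 (fully open).
Only numpy, scipy, OpenCV 4.12 (cv2) and the standard library are available. Lean on these libraries where they do the work, as an engineer would, in place of code of your own. Each camera call takes 0.05 s, during which the arm holds its last target.

### The job

Take the bench scraper from its stand and, with its straight blade, push the four shortbread biscuits together, side by side as one level row, over the lip into the tray. Press the row lightly and steadily against the end wall for about half a second, so that all four lie flat on the floor behind the lip, then put the scraper back in its stand. Shortbread is brittle: touch it only with the scraper, never push hard, and leave everything else where it is.

Things in the scene. Friction and masses are not known exactly. Their poses are not given: they have to be found in the camera images.
- tray: Low tray of plain steel, fixed to the worktop. Origin on the worktop under the middle of its floor; +x points from the open loading side to the end wall (the way the biscuits are pushed), +y across it, z up. The floor is 2 mm above the worktop, from x = -37 to +38 mm (75 mm long), and 140 mm wide between two side walls 30 mm high.
- lip (a point): Middle of the inner edge of the tray's lip, at x = -37 mm in the tray's axes, 5 mm above the worktop; axes as the tray's. Outward from here the lip is level for 4 mm, then slopes down to the worktop, which it meets at 26 mm out; inward it drops 3 mm to the floor. Beside the lip the side walls flare from 140 mm apart here to 164 mm at 27 mm out.
- end_wall: The rigid end wall of the tray, 30 mm high. This entry has the same origin and axes as the tray; the wall's inner face is at x = +38 mm in them.
- biscuit_1: One of four hand-cut shortbread biscuits on the worktop before the tray's loading side: 70 mm long give or take 4 mm (no two alike; its x, roughly along the tray's +x at the start), 26 mm wide (y), 18 mm thick, 35 g. Rigid but brittle: it breaks when squeezed with more than 10 N. Origin at the centre of its underside.
- biscuit_2: One of four hand-cut shortbread biscuits on the worktop before the tray's loading side: 70 mm long give or take 4 mm (no two alike; its x, roughly along the tray's +x at the start), 26 mm wide (y), 18 mm thick, 35 g. Rigid but brittle: it breaks when squeezed with more than 10 N. Origin at the centre of its underside.
- biscuit_3: One of four hand-cut shortbread biscuits on the worktop before the tray's loading side: 70 mm long give or take 4 mm (no two alike; its x, roughly along the tray's +x at the start), 26 mm wide (y), 18 mm thick, 35 g. Rigid but brittle: it breaks when squeezed with more than 10 N. Origin at the centre of its underside.
- biscuit_4: One of four hand-cut shortbread biscuits on the worktop before the tray's loading side: 70 mm long give or take 4 mm (no two alike; its x, roughly along the tray's +x at the start), 26 mm wide (y), 18 mm thick, 35 g. Rigid but brittle: it breaks when squeezed with more than 10 N. Origin at the centre of its underside.
- scraper_grip (a point): Centre of the bench scraper's wooden handle: flat-sided bar 24 mm thick (x), 128 mm wide (y), 32 mm tall. Below it the steel blade, 2.5 mm thick (x -1.25 to +1.25 mm), 128 mm wide (y -64 to +64 mm); its straight lower edge is 86 mm below this point. x is square to the blade, z points up. 0.15 to 0.3 kg. Starts upright in the stand; either face may push.
- stand_slot (a point): Middle of the floor of the slot in the scraper's wooden stand (60 x 160 mm, fixed), 8 mm above the worktop. x across the slot, y along it, z up. The slot is 5.6 mm wide and 139 mm long; its mouth widens to 14 mm at the top, 34 mm above this point. With the blade fully down the scraper grip is 86 mm above this point; left free it leans a few degrees.
- jam_jar: jam jar with a black lid, 70 mm across and 101 mm tall; origin at the centre of its underside; a bystander, loose
- dark_mug: dark mug with one handle, 88 mm across, 126 mm with the handle, 106 mm tall; origin at the centre of its underside; a bystander, loose
- tea_carton: carton of tea, 71 x 136 x 117 mm; origin at the centre of its underside; a bystander, loose
- small_tin: small food tin, 57 mm across and 72 mm tall; origin at the centre of its underside; a bystander, loose
- lemon_1: lemon, 72 x 55 x 56 mm; origin under its middle; a bystander, loose

How it is judged:
By the outcome, as a careful person would: the job done as asked, in the order asked, and still so for the second after the job is handed in, with the robot touching nothing.
It also fails if it takes over 67 s, if anything falls off the work surface, if the arm or the gripper's body presses on something with over 40 N, if the wrist force passes 120 N, or if a joint passes its speed limit or range.

## Working session

There is one attempt and no reset: what is moved stays moved. The work goes in short steps, Python scripts to look and compute and a tool call to move; the robot and the scene stay as the last step left them, time stands still between calls to the robot, and variables do not carry over. Pictures are saved under pics/ and viewed, and the job is handed in when it is done.

Besides the shell and the picture viewer there is one more tool, called after "Emit:" by a JSON object that holds its "api" and its "payload". play_rows: Moves the arm, as the interface text tells. Its arguments: {"type":"object","properties":{"increments":{"type":"string"},"hand":{"type":"number"},"squeeze":{"type":"number"}},"required":["increments"]}

```bash
mkdir -p pics; ls
python3 - <<'E'
from workcell import get_obs, camera, workorder, manip
import cv2,numpy as np
np.set_printoptions(precision=4,suppress=True)
print(get_obs()); print(manip.finger_overhang)
for n in("scene","top"):
    c=camera(n); cv2.imwrite(f"pics/{n}0.png",c["img"]); print(n,c["fov_y"],c["cx"],c["cy"],c["R"],c["t"])
E
```

```text
pics
{'clock': 0.0, 'joint_pos': array([-1.1926,  0.3329, -0.0647,  1.4609,  0.0216,  1.3499, -0.0885]), 'joint_velocities': array([-0.0013,  0.002 , -0.0014, -0.0001, -0.    ,  0.0004, -0.0005]), 'tau': array([ -0.0001, -62.5452,   0.0489, -39.1606,   0.0162,   0.0098,
         0.    ]), 'position': array([0.2437, 0.5751, 0.2385]), 'ee_rot': array([-0.3908,  0.5899,  0.3902,  0.5891]), 'ft_force': array([ 0.2458,  0.7794, -0.2397]), 'torque': array([ 0.041 ,  0.0019, -0.0496]), 'grip_width': 0.9958351531522495}
0.008
scene 57.98518862738559 277.39217687388367 208.22452743156367 [[ 0.6803 -0.7328  0.0146]
 [-0.4987 -0.4774 -0.7235]
 [ 0.5371  0.4849 -0.6902]] [-0.4107  0.3701  0.8852]
top 43.06922311200202 280.89826262347776 208.18460985705002 [[-0.0013 -1.      0.0024]
 [-0.9837  0.0008 -0.1798]
 [ 0.1798 -0.0026 -0.9837]] [0.0049 0.6109 1.2696]
```

View pics/scene0.png

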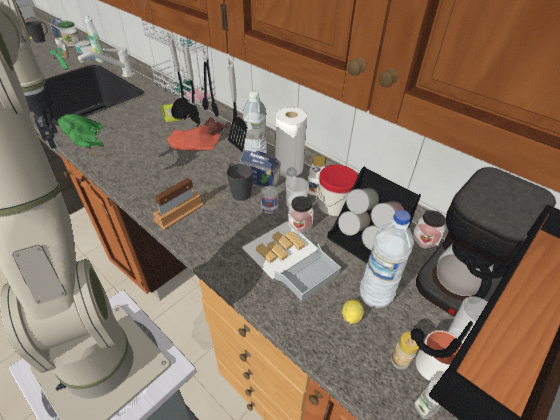

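View pics/top0.png

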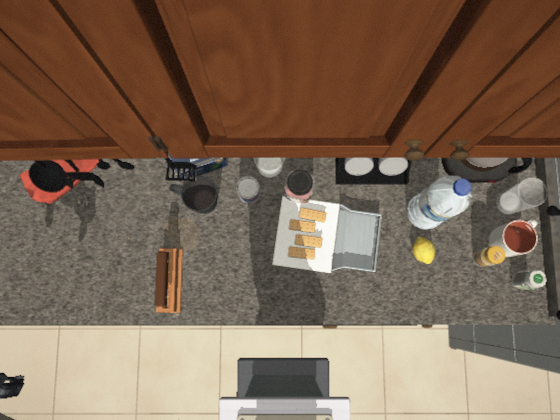

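```bash
cat > h.py <<'E'
from workcell import get_obs, camera, workorder, manip
import cv2,numpy as np
from scipy.spatial.transform import Rotation as Ro
np.set_printoptions(precision=4,suppress=True)
def ray(c,u,v,z):
    f=210/np.tan(np.radians(c["fov_y"]/2))
    d=np.array([(u-c["cx"])/f,(v-c["cy"])/f,1.]); R=np.array(c["R"]);t=np.array(c["t"])
    o=-R.T@t; d=R.T@d
    return o+d*(z-o[2])/d[2]
def proj(c,X):
    f=210/np.tan(np.radians(c["fov_y"]/2))
    p=np.array(c["R"])@np.asarray(X,float)+c["t"]
    return np.array([c["cx"]+f*p[0]/p[2],c["cy"]+f*p[1]/p[2]])
def crop(c,name,x0,y0,w,h,k):
    im=cv2.resize(c["img"][y0:y0+h,x0:x0+w],None,fx=k,fy=k,interpolation=cv2.INTER_CUBIC)
    cv2.imwrite("pics/"+name+".png",im)
E
python3 - <<'E'
from h import *
c=camera("top"); crop(c,"t1",265,190,125,90,6); crop(c,"t2",140,235,60,90,6)
c=camera("scene"); crop(c,"s1",235,215,115,90,6); crop(c,"s2",145,170,70,65,8)
E
```

```text
(no output)
```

View pics/t1.png

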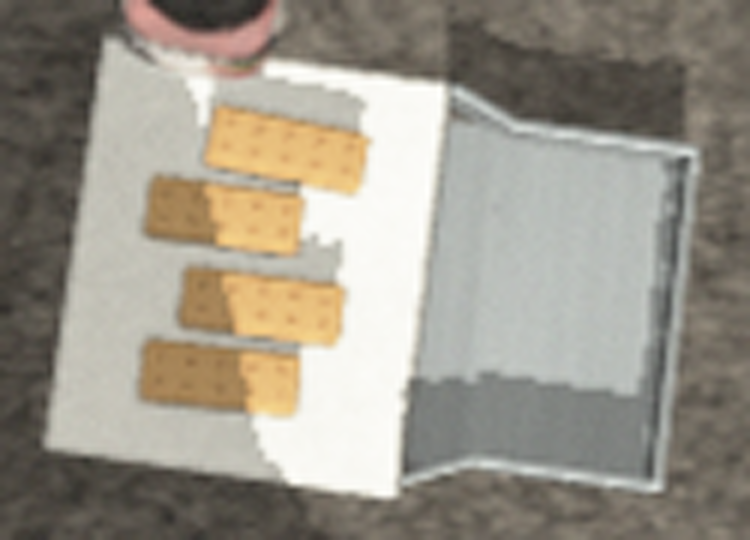

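View pics/t2.png

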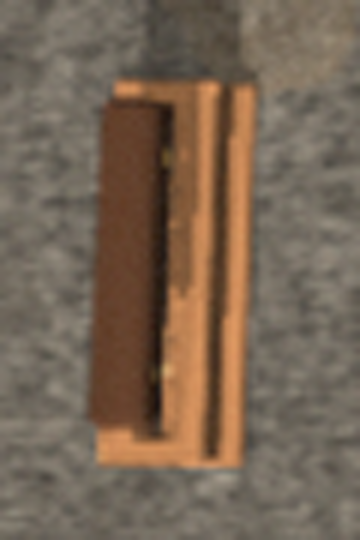

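View pics/s1.png

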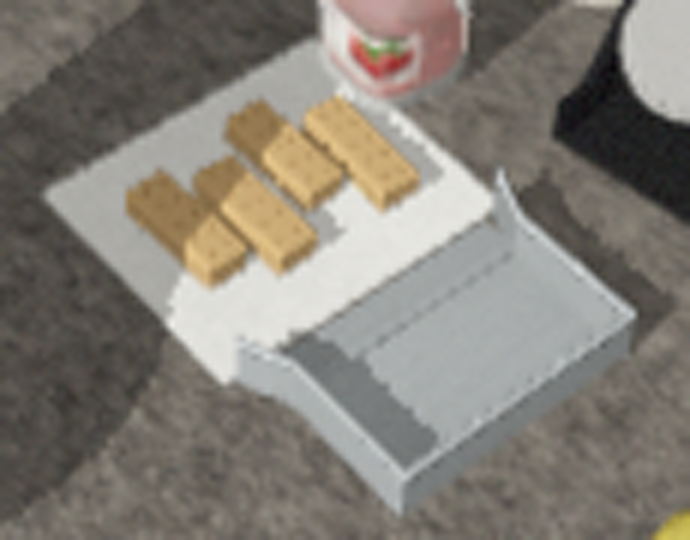

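View pics/s2.png

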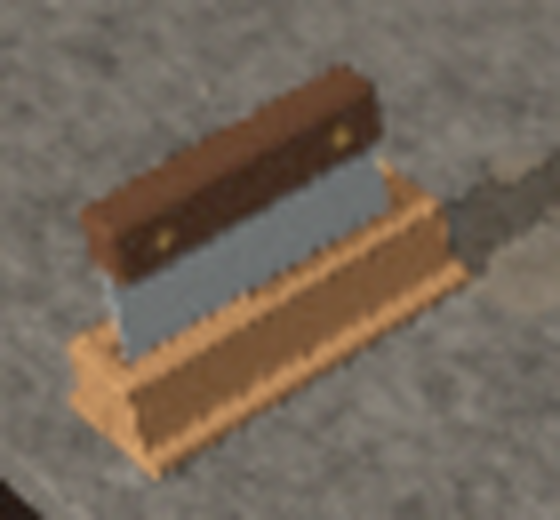

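```bash
cat >> h.py <<'E'
def cw(c,x0,y0,k,pts,z):
    return np.array([ray(c,x0+(p[0]+.5)/k-.5,y0+(p[1]+.5)/k-.5,z) for p in pts])
E
python3 - <<'E'
from h import *
c=camera("top"); s=camera("scene")
print("tray top", cw(c,265,190,6,[(697,152),(660,487),(455,90),(512,130),(475,462),(403,485)],.03))
print("scene tray end corners top", cw(s,235,215,6,[(634,315),(404,470),(500,175),(240,345)],.03))
print("scene floor lip line", cw(s,235,215,6,[(360,355),(515,252)],.002))
print("paper", cw(c,265,190,6,[(104,40),(45,448),(398,495),(446,85)],0))
for n,p in dict(b1=[(216,105),(370,133),(358,194),(204,165)],b2=[(150,174),(304,192),(298,255),(145,236)],b3=[(186,267),(345,285),(338,346),(180,327)],b4=[(145,340),(301,353),(296,415),(138,401)]).items():
    q=cw(c,265,190,6,p,.018); m=q.mean(0); d=q[1]+q[2]-q[0]-q[3]
    print(n,m[:2],"len",np.linalg.norm(d)/2,np.degrees(np.arctan2(d[1],d[0])))
for n,p in dict(b1=[(303,120),(340,92),(419,172),(378,207)],b2=[(225,125),(262,98),(343,170),(308,205)],b3=[(195,175),(235,155),(317,235),(278,270)],b4=[(127,197),(165,170),(247,247),(210,285)]).items():
    pp=p; q=cw(s,235,215,6,p,.018); m=q.mean(0); d=q[2]+q[3]-q[0]-q[1]
    print(n,m[:2],"len",np.linalg.norm(d)/2,np.degrees(np.arctan2(d[1],d[0])))
print("stand top plate", cw(c,140,235,6,[(115,82),(257,82),(242,465),(97,465)],.0))
print("stand top z.042", cw(c,140,235,6,[(115,82),(220,82),(207,465),(97,465)],.042))
print("slot ", cw(c,140,235,6,[(165,100),(152,437)],.042))
print("handle top", cw(c,140,235,6,[(108,100),(167,100),(152,428),(92,425)],.11))
print("scene base", cw(s,145,170,8,[(470,270),(155,475),(70,400)],.0))
print("scene top", cw(s,145,170,8,[(440,205),(130,385),(70,345)],.042))
print("scene handle top", cw(s,145,170,8,[(342,65),(378,85),(120,235),(85,212)],.11))
E
```

```text
tray top [[ 0.598  -0.2487  0.03  ]
 [ 0.4572 -0.2285  0.03  ]
 [ 0.6247 -0.1471  0.03  ]
 [ 0.6075 -0.1708  0.03  ]
 [ 0.4677 -0.152   0.03  ]
 [ 0.4582 -0.122   0.03  ]]
scene tray end corners top [[ 0.6001 -0.2446  0.03  ]
 [ 0.4603 -0.2213  0.03  ]
 [ 0.6248 -0.1447  0.03  ]
 [ 0.46   -0.1222  0.03  ]]
scene floor lip line [[ 0.5106 -0.1536  0.002 ]
 [ 0.6111 -0.1683  0.002 ]]
paper [[ 0.6526  0.0014  0.    ]
 [ 0.4759  0.0268  0.    ]
 [ 0.4559 -0.1227  0.    ]
 [ 0.6326 -0.1467  0.    ]]
b1 [ 0.6014 -0.0763] len 0.0666252689359787 -100.70141495128259
b2 [ 0.5734 -0.0494] len 0.0655749728226452 -97.0020643875168
b3 [ 0.5342 -0.0651] len 0.06731267593218297 -96.75540466086599
b4 [ 0.5042 -0.047 ] len 0.0662278257359872 -94.98289678283756
b1 [ 0.5991 -0.0753] len 0.06754063020512582 -103.49284634062005
b2 [ 0.5716 -0.0483] len 0.06558499756201894 -98.12828671025396
b3 [ 0.533  -0.0645] len 0.06929633974648985 -100.89168661600766
b4 [ 0.5021 -0.0469] len 0.0666655376417837 -98.31381236792298
stand top plate [[0.5171 0.3168 0.    ]
 [0.517  0.2563 0.    ]
 [0.3567 0.2574 0.    ]
 [0.3567 0.3179 0.    ]]
stand top z.042 [[0.5126 0.3073 0.042 ]
 [0.5126 0.2639 0.042 ]
 [0.3572 0.2639 0.042 ]
 [0.3572 0.3083 0.042 ]]
slot  [[0.5051 0.2863 0.042 ]
 [0.3683 0.2865 0.042 ]]
handle top [[0.4983 0.2943 0.11  ]
 [0.4983 0.2712 0.11  ]
 [0.372  0.2722 0.11  ]
 [0.3731 0.2953 0.11  ]]
scene base [[0.5199 0.2673 0.    ]
 [0.3575 0.2638 0.    ]
 [0.3582 0.3237 0.    ]]
scene top [[0.5113 0.2684 0.042 ]
 [0.3614 0.2722 0.042 ]
 [0.3581 0.308  0.042 ]]
scene handle top [[0.4953 0.297  0.11  ]
 [0.4974 0.2766 0.11  ]
 [0.3751 0.2755 0.11  ]
 [0.3735 0.296  0.11  ]]
```

Run:
```python
from h import *
o=get_obs(); print(Ro.from_quat(o["ee_rot"]).as_matrix(),o["clock"])
s=camera("scene");c=camera("top")
print("jar near-bottom", ray(s,235+395/6,215+100/6,0), "lid ctr",ray(c,299.5,182.5,.101),"mug",ray(c,201,198,.106))
```

```text
[[-0.0001 -0.9208  0.3901]
 [-0.0004  0.3901  0.9208]
 [-1.     -0.     -0.0004]] 0.3
jar near-bottom [ 0.6494 -0.0593  0.    ] lid ctr [ 0.6658 -0.0408  0.101 ] mug [0.6267 0.1962 0.106 ]
```

Emit:
{"api": "play_rows", "payload": {"increments": "0 0 0 -0.135;0 0 0 -0.135;0 0 0 -0.132;0 0 0 0;0 -0.032 -0.048 0;0 -0.032 -0.048 0;0 -0.032 -0.048 0;0 -0.032 -0.048 0;0 -0.032 -0.048 0;0 -0.02 -0.03 0;0 0 0 0", "hand": -1}}

```text
clock: 1.5
position: [0.4096, 0.3283, 0.2381]
ee_rot: [-0.496, 0.503, 0.497, 0.503]
ft_force: [0.6, -0.9, -0.0]
grip_width: 1.002
```

```bash
cat > st.py <<'E'
from h import *
o=get_obs(); M=Ro.from_quat(o["ee_rot"]).as_matrix()
print("t",o["clock"],"p",o["position"],"yaw z",np.degrees(np.arctan2(M[1,2],M[0,2])),"x",M[:,0],"F",o["ft_force"],"T",o["torque"],"g",o["grip_width"])
E
python3 st.py
```

```text
t 1.5 p [0.4096 0.3283 0.2381] yaw z 89.2442528726129 x [-0.0013  0.0018 -1.    ] F [ 0.6196 -0.9227 -0.0245] T [ 0.0135 -0.0082 -0.001 ] g 1.0024273966044368
```

Emit:
{"api": "play_rows", "payload": {"increments": "0 -0.0135 -0.021 0;0 -0.0135 -0.0215 0;0 0 0 0;0.03 0 0 0;0.03 0 0 0;0 0 0 0"}}

```text
clock: 2.1
position: [0.4362, 0.287, 0.1782]
ee_rot: [-0.49, 0.507, 0.493, 0.51]
ft_force: [-0.2, -0.0, 0.3]
grip_width: 1.0
```

Run:
```python
from h import *
exec(open("st.py").read())
c=camera("top"); crop(c,"t3",120,215,100,110,5)
s=camera("scene"); crop(s,"s3",125,120,110,120,5)
```

```text
t 2.1 p [0.4362 0.287  0.1782] yaw z 88.02436985379727 x [ 0.0008  0.0064 -1.    ] F [-0.2491 -0.0337  0.2878] T [-0.0247  0.0192 -0.0052] g 0.9999900584032678
```

View pics/t3.png

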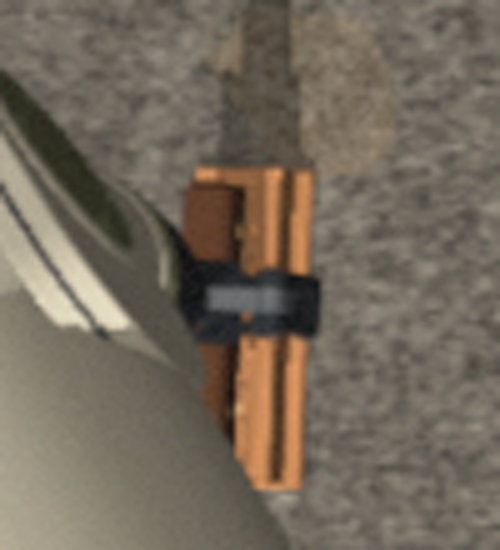

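View pics/s3.png

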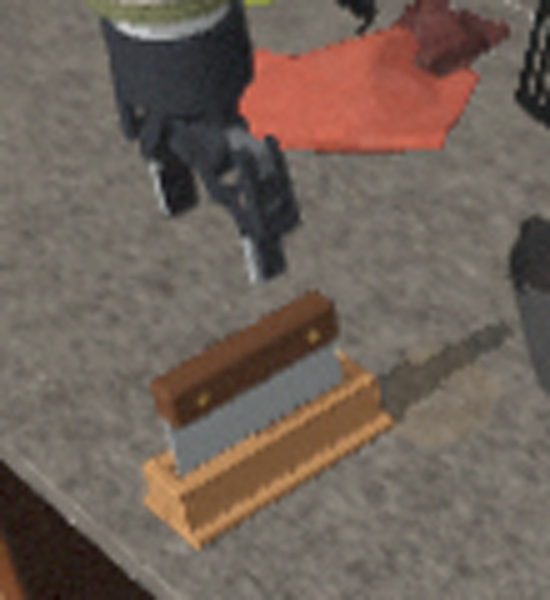

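Emit:
{"api": "play_rows", "payload": {"increments": "0.03 0 -0.001 -0.026;0.03 0 0 0;0.02 0 0 0;0.012 0 0 0;0 0 0 0"}}

```text
clock: 2.7
position: [0.4421, 0.2944, 0.0968]
ee_rot: [-0.497, 0.493, 0.499, 0.511]
ft_force: [-0.0, -0.7, -0.0]
grip_width: 0.999
```

```bash
python3 st.py
```

```text
t 2.7 p [0.4421 0.2944 0.0968] yaw z 89.53942042113205 x [ 0.0151  0.0191 -0.9997] F [-0.0431 -0.6837 -0.0121] T [ 0.0205  0.0155 -0.0189] g 0.9986947345964349
```

Run:
```python
from h import *
print(get_obs()["joint_pos"],get_obs()["tau"])
```

```text
[-0.7452  0.2399  0.0845  1.8975 -0.031   0.9815  0.9162] [  0.0509 -49.719    1.3927 -33.6555  -0.0404  -0.6664   0.0318]
```

Emit:
{"api": "play_rows", "payload": {"increments": "-0.03 0 0 0;-0.03 0 0 0;0 0 0 0"}}

```text
clock: 3.0
position: [0.4421, 0.2947, 0.163]
ee_rot: [-0.497, 0.492, 0.499, 0.512]
ft_force: [0.5, -0.3, -0.1]
grip_width: 0.997
```

```bash
python3 st.py
```

```text
t 3.0 p [0.4421 0.2947 0.163 ] yaw z 89.50141839189118 x [ 0.0175  0.0213 -0.9996] F [ 0.4821 -0.3308 -0.1059] T [-0.0205 -0.0091  0.0014] g 0.9971299263645712
```

Emit:
{"api": "play_rows", "payload": {"increments": "0.01 0 0 0;0.01 0 0 0;0.01 0 0 0;0 0 0 0;0 0 0 0"}}

```text
clock: 3.5
position: [0.4426, 0.2958, 0.131]
ee_rot: [-0.497, 0.492, 0.499, 0.512]
ft_force: [-0.7, -0.2, 1.2]
grip_width: 1.0
```

```bash
python3 st.py
```

```text
t 3.5 p [0.4426 0.2958 0.131 ] yaw z 89.48308001105788 x [ 0.0181  0.022  -0.9996] F [-0.7349 -0.2197  1.2344] T [0.0192 0.0009 0.0305] g 1.0004094444167762
```

Emit:
{"api": "play_rows", "payload": {"increments": "0 0.003 -0.005 0;0 0.003 -0.005 0;0 0 0 0"}}

```text
clock: 3.8
position: [0.4357, 0.2846, 0.1301]
ee_rot: [-0.497, 0.493, 0.499, 0.512]
ft_force: [-0.1, -0.6, -0.3]
grip_width: 1.002
```

```bash
python3 st.py
```

```text
t 3.8 p [0.4357 0.2846 0.1301] yaw z 89.46922893831562 x [ 0.0169  0.0208 -0.9996] F [-0.0948 -0.5667 -0.3433] T [ 0.0202  0.0237 -0.0333] g 1.002046228058954
```

Emit:
{"api": "play_rows", "payload": {"increments": "0.012 0 0 0;0.012 0 0 0;0.012 0 0 0;0 0 0 0"}}

```text
clock: 4.2
position: [0.4363, 0.2853, 0.091]
ee_rot: [-0.497, 0.493, 0.499, 0.512]
ft_force: [-0.4, 0.5, 0.6]
grip_width: 0.997
```

```bash
python3 st.py
```

```text
t 4.2 p [0.4363 0.2853 0.091 ] yaw z 89.46199766625499 x [ 0.0173  0.0213 -0.9996] F [-0.3731  0.5309  0.5536] T [-0.0413  0.0342 -0.0055] g 0.996862103566894
```

Emit:
{"api": "play_rows", "payload": {"increments": "0.008 0 0 0;0 0 0 0;0 0 0 0"}}

```text
clock: 4.5
position: [0.4363, 0.2855, 0.0816]
ee_rot: [-0.497, 0.493, 0.499, 0.512]
ft_force: [0.0, -0.5, 0.4]
grip_width: 1.003
```

Emit:
{"api": "play_rows", "payload": {"increments": "0 0 0 0;0 0 0 0;0 0 0 0;0 0 0 0;0 0 0 0;0 0 0 0;0 0 0 0;0 0 0 0", "hand": 1, "squeeze": 80}}

```text
clock: 5.3
position: [0.437, 0.2866, 0.0829]
ee_rot: [-0.497, 0.492, 0.499, 0.512]
ft_force: [0.5, 0.3, -0.9]
grip_width: 0.274
```

Run:
```python
from h import *
exec(open("st.py").read())
c=camera("top"); crop(c,"t4",120,215,100,110,5)
s=camera("scene"); crop(s,"s4",125,120,110,120,5)
```

```text
t 5.3 p [0.437  0.2866 0.0829] yaw z 89.50626595790507 x [ 0.0186  0.0227 -0.9996] F [ 0.5041  0.3147 -0.9014] T [0.1725 0.0163 0.0106] g 0.27380595601214314
```

View pics/s4.png

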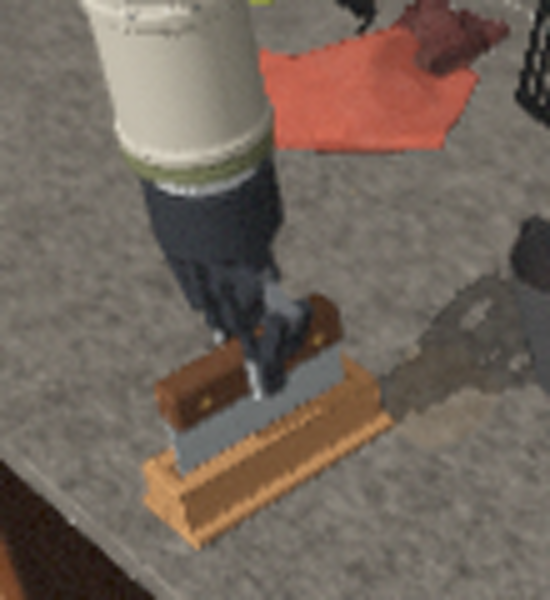

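Emit:
{"api": "play_rows", "payload": {"increments": "-0.012 0 0 0;-0.012 0 0 0;-0.012 0 0 0;-0.012 0 0 0;-0.015 0 0 0;-0.015 0 0 0;-0.015 0 0 0;-0.015 0 0 0;-0.015 0 0 0;0 0 0 0"}}

```text
clock: 6.4
position: [0.4345, 0.2812, 0.2187]
ee_rot: [-0.497, 0.492, 0.498, 0.513]
ft_force: [0.2, 0.2, -3.1]
grip_width: 0.268
```

Run:
```python
from h import *
exec(open("st.py").read())
s=camera("scene"); crop(s,"s5",125,80,120,140,5)
```

```text
t 6.4 p [0.4345 0.2812 0.2187] yaw z 89.36642504221484 x [ 0.0201  0.0221 -0.9996] F [ 0.2159  0.207  -3.0629] T [-0.0219 -0.0238 -0.0427] g 0.2683023152173808
```

View pics/s5.png

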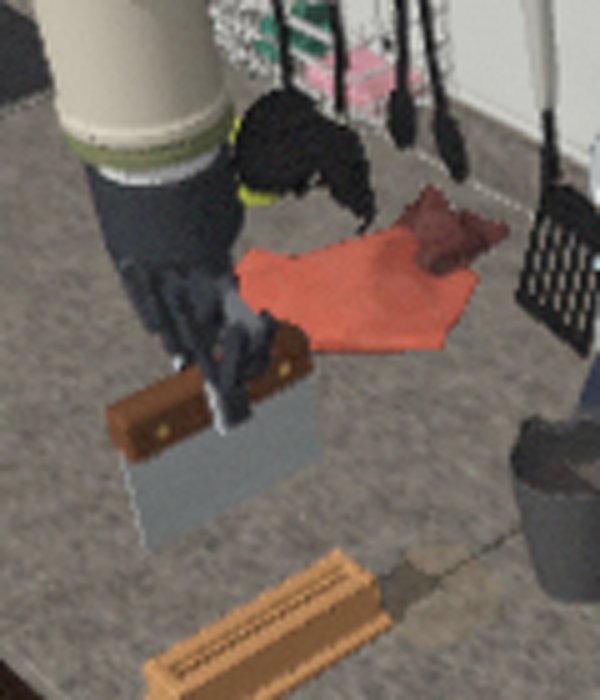

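Emit:
{"api": "play_rows", "payload": {"increments": "0 0 0 0.022;0 0 0 0.022;0 0 0 0.022;0 0 0 0.022;0 0 0 0.022;0 0 0 0.018;0 0 0 0"}}

```text
clock: 7.15
position: [0.4329, 0.2797, 0.2143]
ee_rot: [-0.459, 0.528, 0.462, 0.545]
ft_force: [-0.3, 1.0, -2.9]
grip_width: 0.269
```

```bash
python3 st.py
```

```text
t 7.15 p [0.4329 0.2797 0.2143] yaw z 81.30783537273756 x [ 0.015   0.0177 -0.9997] F [-0.2756  0.9584 -2.9157] T [-0.0727  0.0487 -0.0148] g 0.2692789032528817
```

Emit:
{"api": "play_rows", "payload": {"increments": "0 -0.006 -0.01 0;0 -0.011 -0.017 0;0 -0.011 -0.017 0;0 -0.011 -0.017 0;0 -0.011 -0.017 0;0 -0.011 -0.017 0;0 -0.011 -0.017 0;0 0 0 0"}}

```text
clock: 7.95
position: [0.4908, 0.1473, 0.2133]
ee_rot: [-0.46, 0.528, 0.461, 0.545]
ft_force: [-0.2, 0.1, -2.9]
grip_width: 0.268
```

```bash
python3 st.py
```

```text
t 7.95 p [0.4908 0.1473 0.2133] yaw z 81.30974525644582 x [ 0.0163  0.0166 -0.9997] F [-0.1832  0.0878 -2.9035] T [-0.0745 -0.0111  0.0061] g 0.2680431060423726
```

Emit:
{"api": "play_rows", "payload": {"increments": "0 -0.008 -0.01 0;0 -0.013 -0.018 0;0 -0.013 -0.018 0;0 -0.013 -0.018 0;0 -0.013 -0.018 0;0 -0.013 -0.018 0;0 -0.01 -0.015 0;0 0 0 0;0 0 0 -0.012;0 0 0 0"}}

```text
clock: 8.95
position: [0.5569, 0.0139, 0.2123]
ee_rot: [-0.464, 0.525, 0.465, 0.541]
ft_force: [0.2, 0.6, -1.6]
grip_width: 0.268
```

Run:
```python
from h import *
exec(open("st.py").read())
c=camera("top"); crop(c,"t6",235,170,155,110,5)
s=camera("scene"); crop(s,"s6",200,150,150,145,4)
```

```text
t 8.95 p [0.5569 0.0139 0.2123] yaw z 82.16684334446877 x [ 0.0164  0.0173 -0.9997] F [ 0.1865  0.6426 -1.5896] T [-0.0369  0.0268 -0.0055] g 0.2676473278453865
```

View pics/t6.png

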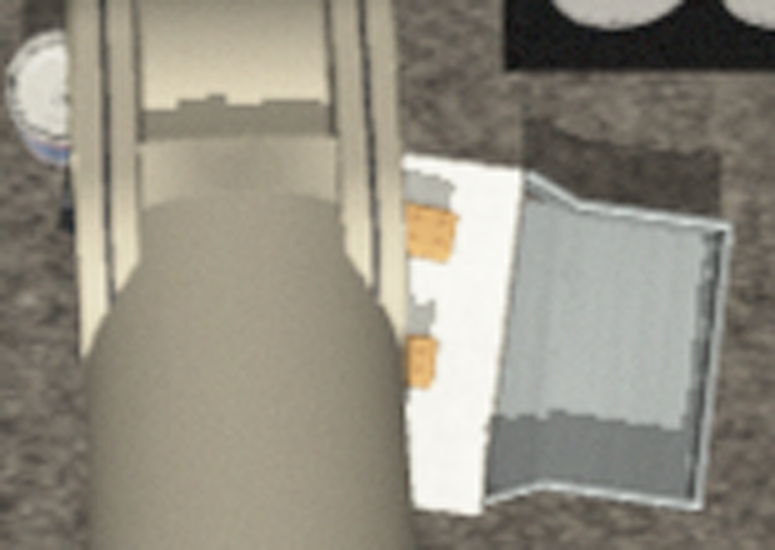

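View pics/s6.png

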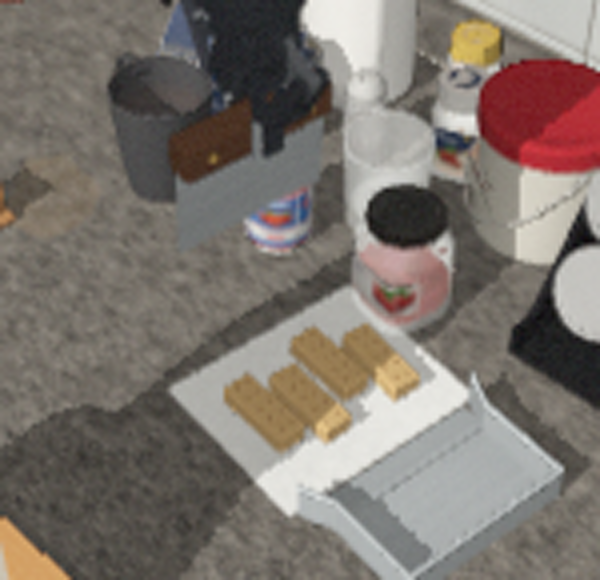

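```bash
cat >> h.py <<'E'
LIP=np.array([.5376,-.1614]); U=np.array([-.139,-.990]); E=np.array([.990,-.139])
def blade(o):
    M=Ro.from_quat(o["ee_rot"]).as_matrix(); p=o["position"]
    y=M[:,1].copy(); y[2]=0; y/=np.linalg.norm(y)
    z=M[:,2]; d=np.cross(z,y); d=d if d[2]<0 else -d
    b=p+.075*d
    return b, b-.064*y, b+.064*y   # mid, +e end, -e end of lower edge
def rep(o):
    for q in blade(o):
        r=q[:2]-LIP; print("blade tray-x %.4f tray-y %.4f z %.4f"%(r@U,r@E,q[2]), q[:2])
E
echo 'rep(o)' >> st.py
python3 - <<'E'
from h import *
exec(open("st.py").read())
s=camera("scene")
for q in blade(o): u=proj(s,q); print((u-[200,150])*4)
E
```

```text
t 9.05 p [0.5569 0.0144 0.2124] yaw z 82.16979559757151 x [ 0.0165  0.0175 -0.9997] F [ 0.5272 -0.5554 -2.0899] T [-0.0894  0.0319  0.0171] g 0.2700734569623511
blade tray-x -0.1781 tray-y -0.0054 z 0.1374 [0.5571 0.0158]
blade tray-x -0.1783 tray-y 0.0586 z 0.1374 [0.6205 0.0071]
blade tray-x -0.1780 tray-y -0.0694 z 0.1374 [0.4937 0.0246]
[252.4461 212.6641]
[320.5779 176.2862]
[180.5078 251.0744]
```

Emit:
{"api": "play_rows", "payload": {"increments": "0 -0.005 0 0;0.01 0 0 0;0.012 0 0 0;0.012 0 0 0;0.012 0 0 0;0.012 0 0 0;0.012 0 0 0;0.012 0 0 0;0.012 0 0 0;0 0 0 0"}}

```text
clock: 10.1
position: [0.5623, 0.0169, 0.1081]
ee_rot: [-0.464, 0.525, 0.467, 0.54]
ft_force: [-0.4, -0.3, -2.3]
grip_width: 0.27
```

```bash
python3 st.py
```

```text
t 10.1 p [0.5623 0.0169 0.1081] yaw z 82.30189964461842 x [ 0.0132  0.0172 -0.9998] F [-0.4246 -0.3383 -2.2758] T [-0.0224  0.0314  0.0053] g 0.27023215205601586
blade tray-x -0.1814 tray-y -0.0004 z 0.0331 [0.5625 0.0183]
blade tray-x -0.1817 tray-y 0.0636 z 0.0331 [0.6259 0.0098]
blade tray-x -0.1811 tray-y -0.0644 z 0.0331 [0.499  0.0269]
```

Emit:
{"api": "play_rows", "payload": {"increments": "0.008 -0.001 0 0;0.008 0 0 0;0.006 0 0 0;0 0 0 0;0 0 0 0"}}

```text
clock: 10.6
position: [0.5645, 0.0172, 0.0849]
ee_rot: [-0.464, 0.524, 0.466, 0.54]
ft_force: [-0.1, 0.2, -2.7]
grip_width: 0.265
```

Run:
```python
from h import *
exec(open("st.py").read())
s=camera("scene"); crop(s,"s7",215,165,130,135,5)
for q in blade(o): u=proj(s,q); print((u-[215,165])*5)
```

```text
t 10.6 p [0.5645 0.0172 0.0849] yaw z 82.30009213668605 x [ 0.0147  0.0174 -0.9997] F [-0.105   0.2289 -2.7055] T [-0.0354  0.0106 -0.0041] g 0.26510224443001995
blade tray-x -0.1820 tray-y 0.0018 z 0.0099 [0.5647 0.0187]
blade tray-x -0.1823 tray-y 0.0658 z 0.0099 [0.6281 0.0101]
blade tray-x -0.1817 tray-y -0.0622 z 0.0099 [0.5013 0.0272]
[248.1605 331.3719]
[326.471  285.8197]
[165.8159 379.2708]
```

View pics/s7.png

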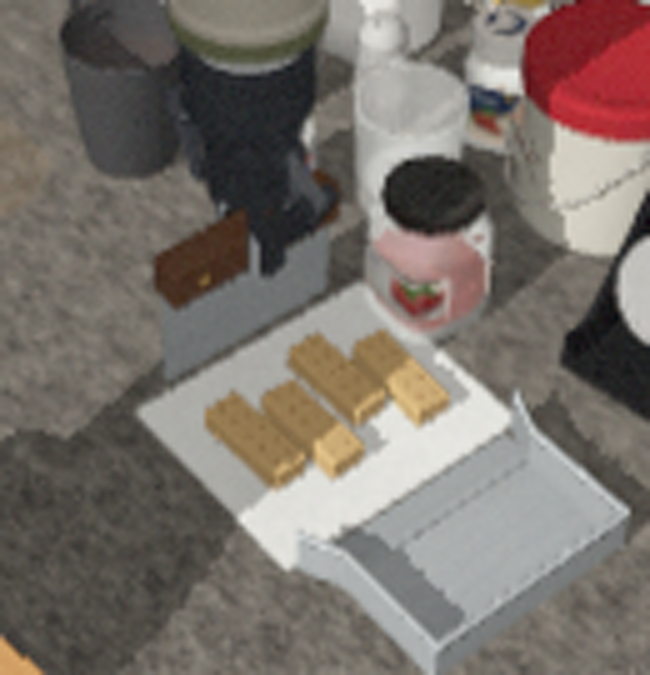

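Emit:
{"api": "play_rows", "payload": {"increments": "0 0 -0.004 0;0 0 -0.004 0;0 0 -0.004 0;-0.0003 0 -0.004 0;0 0 -0.004 0;0 0 -0.004 0;-0.0003 0 -0.004 0;0 0 -0.004 0;0 0 -0.004 0;-0.0003 0 -0.004 0;0 0 -0.004 0;0 0 -0.004 0"}}

```text
clock: 11.85
position: [0.5583, -0.0341, 0.0863]
ee_rot: [-0.464, 0.524, 0.466, 0.541]
ft_force: [-0.2, 1.5, -2.5]
grip_width: 0.267
```

```bash
cat > look.py <<'E'
import sys
from h import *
exec(open("st.py").read())
n=sys.argv[1]
s=camera("scene"); crop(s,"s"+n,235,175,120,125,5)
E
python3 look.py 8
```

```text
t 11.85 p [ 0.5583 -0.0341  0.0863] yaw z 82.30747786507179 x [ 0.0172  0.0185 -0.9997] F [-0.1587  1.4967 -2.5089] T [ 0.3655  0.0008 -0.0311] g 0.2673696383129702
blade tray-x -0.1304 tray-y 0.0028 z 0.0113 [ 0.5585 -0.0326]
blade tray-x -0.1308 tray-y 0.0668 z 0.0113 [ 0.6219 -0.0412]
blade tray-x -0.1301 tray-y -0.0612 z 0.0113 [ 0.4951 -0.024 ]
```

View pics/s8.png

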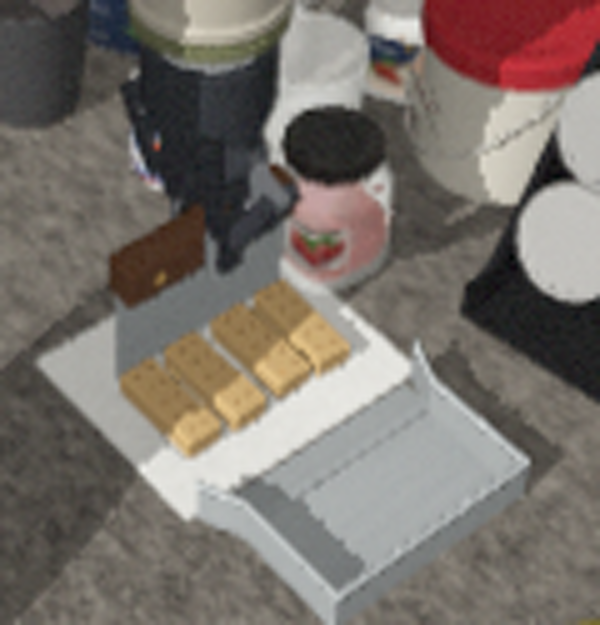

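Emit:
{"api": "play_rows", "payload": {"increments": "0.0003 0.0003 -0.004 0;0.0003 0.0003 -0.004 0;0.0003 0.0003 -0.004 0;0.0003 0.0003 -0.004 0;0.0003 0.0003 -0.004 0;0.0003 0.0003 -0.004 0;0 0.0003 -0.004 0;0 0.0003 -0.004 0"}}

```text
clock: 12.7
position: [0.5515, -0.0677, 0.0839]
ee_rot: [-0.464, 0.523, 0.466, 0.542]
ft_force: [-0.1, 1.9, -1.8]
grip_width: 0.268
```

```bash
python3 look.py 9
```

```text
t 12.7 p [ 0.5515 -0.0677  0.0839] yaw z 82.34100927519962 x [ 0.0182  0.0193 -0.9996] F [-0.0597  1.8689 -1.8258] T [ 0.4588 -0.0298  0.0038] g 0.26830362357556703
blade tray-x -0.0963 tray-y 0.0008 z 0.0090 [ 0.5518 -0.0661]
blade tray-x -0.0967 tray-y 0.0647 z 0.0090 [ 0.6152 -0.0746]
blade tray-x -0.0960 tray-y -0.0632 z 0.0090 [ 0.4883 -0.0575]
```

View pics/s9.png

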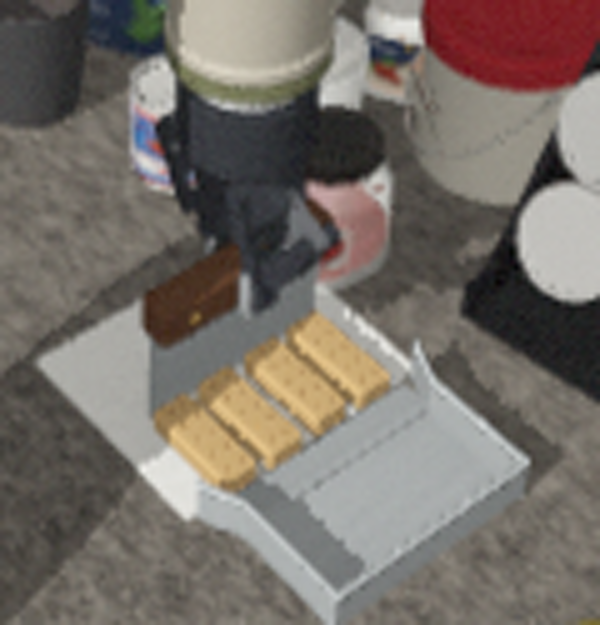

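Emit:
{"api": "play_rows", "payload": {"increments": "0 0.0002 -0.003 0;0 0.0002 -0.003 0;0 0.0002 -0.003 0;0 0.0002 -0.003 0;0 0.0002 -0.003 0;0 0.0002 -0.003 0;0 0.0002 -0.003 0;0 0.0002 -0.003 0"}}

```text
clock: 13.55
position: [0.5463, -0.0935, 0.0834]
ee_rot: [-0.464, 0.523, 0.466, 0.542]
ft_force: [0.9, 1.3, -1.9]
grip_width: 0.268
```

```bash
python3 look.py 10
```

```text
t 13.55 p [ 0.5463 -0.0935  0.0834] yaw z 82.33232505161476 x [ 0.0182  0.0194 -0.9996] F [ 0.9053  1.284  -1.9371] T [ 0.4195 -0.0858  0.013 ] g 0.26817654089611004
blade tray-x -0.0701 tray-y -0.0009 z 0.0084 [ 0.5465 -0.0918]
blade tray-x -0.0704 tray-y 0.0631 z 0.0084 [ 0.6099 -0.1004]
blade tray-x -0.0698 tray-y -0.0648 z 0.0084 [ 0.4831 -0.0833]
```

View pics/s10.png

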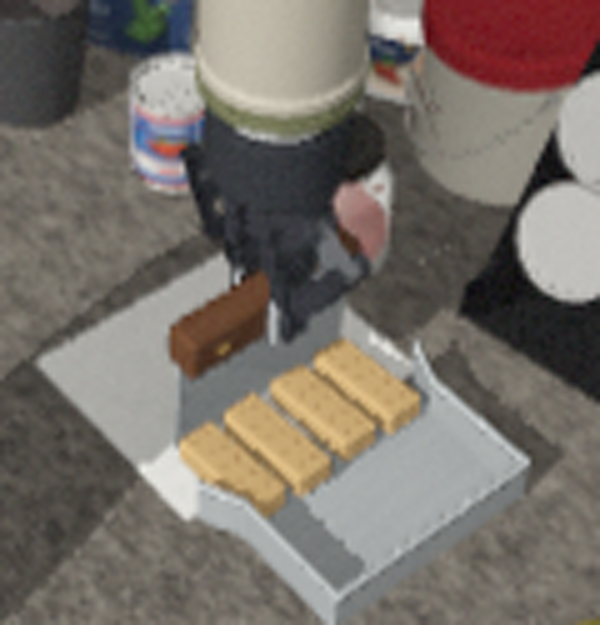

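Emit:
{"api": "play_rows", "payload": {"increments": "-0.0001 0 -0.003 0;-0.0001 0 -0.003 0;-0.0001 0 -0.003 0;-0.0001 0 -0.003 0;-0.0001 0 -0.003 0;-0.0001 0 -0.003 0;-0.0001 0 -0.003 0;-0.0001 0 -0.003 0;-0.0001 0 -0.003 0;-0.0001 0 -0.003 0"}}

```text
clock: 14.6
position: [0.5414, -0.1262, 0.0835]
ee_rot: [-0.464, 0.523, 0.466, 0.541]
ft_force: [-0.7, 2.2, -2.4]
grip_width: 0.272
```

```bash
python3 look.py 11
```

```text
t 14.6 p [ 0.5414 -0.1262  0.0835] yaw z 82.31018445362089 x [ 0.0173  0.0193 -0.9997] F [-0.7092  2.1828 -2.4408] T [ 0.6154 -0.0464  0.0016] g 0.2719087379226018
blade tray-x -0.0370 tray-y -0.0011 z 0.0085 [ 0.5416 -0.1246]
blade tray-x -0.0373 tray-y 0.0629 z 0.0085 [ 0.6051 -0.1331]
blade tray-x -0.0367 tray-y -0.0651 z 0.0085 [ 0.4782 -0.116 ]
```

View pics/s11.png

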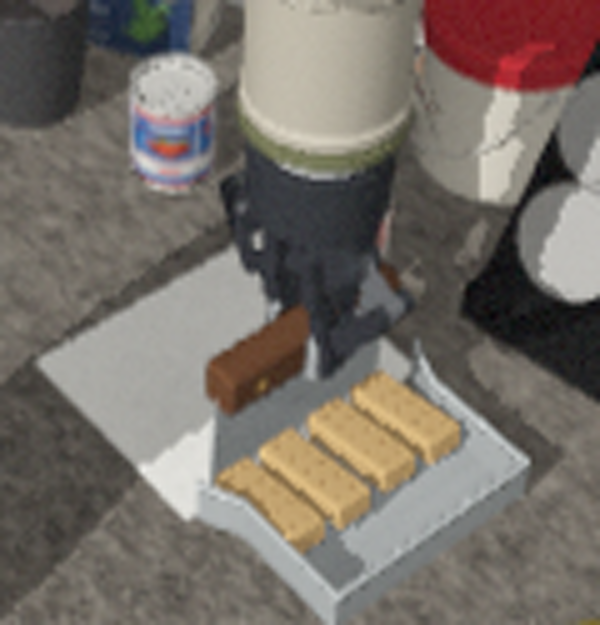

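Emit:
{"api": "play_rows", "payload": {"increments": "-0.0001 -0.0001 -0.0025 0;-0.0002 -0.0001 -0.0025 0;-0.0001 -0.0001 -0.0025 0;-0.0002 -0.0001 -0.0025 0;-0.0001 -0.0001 -0.0025 0;-0.0002 -0.0001 -0.0025 0;-0.0001 -0.0001 -0.0025 0;-0.0002 -0.0001 -0.0025 0;-0.0001 -0.0001 -0.0025 0;-0.0002 -0.0001 -0.0025 0"}}

```text
clock: 15.65
position: [0.538, -0.1547, 0.0841]
ee_rot: [-0.464, 0.524, 0.466, 0.541]
ft_force: [0.1, 0.4, -2.4]
grip_width: 0.271
```

```bash
python3 look.py 12
```

```text
t 15.65 p [ 0.538  -0.1547  0.0841] yaw z 82.25627040174183 x [ 0.016   0.0179 -0.9997] F [ 0.1203  0.3834 -2.4247] T [ 0.0904 -0.0059 -0.0254] g 0.27141527106978214
blade tray-x -0.0082 tray-y -0.0005 z 0.0091 [ 0.5382 -0.1532]
blade tray-x -0.0085 tray-y 0.0635 z 0.0091 [ 0.6016 -0.1618]
blade tray-x -0.0079 tray-y -0.0645 z 0.0091 [ 0.4748 -0.1446]
```

View pics/s12.png

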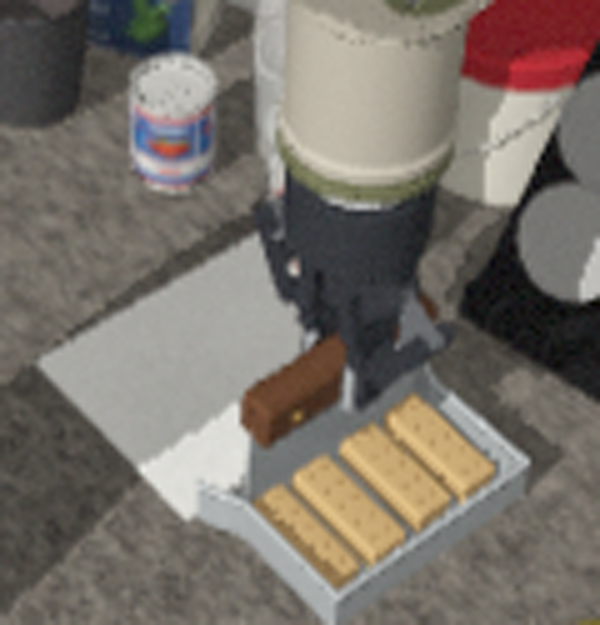

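Emit:
{"api": "play_rows", "payload": {"increments": "-0.0001 -0.0001 -0.0015 0;-0.0001 -0.0001 -0.0015 0;-0.0001 -0.0001 -0.0015 0;-0.0001 -0.0001 -0.0015 0"}}

```text
clock: 16.1
position: [0.5376, -0.1615, 0.0845]
ee_rot: [-0.464, 0.524, 0.466, 0.541]
ft_force: [0.5, 0.7, -2.6]
grip_width: 0.268
```

Emit:
{"api": "play_rows", "payload": {"increments": "0 0 -0.001 0;0 0 -0.001 0;0 0 -0.001 0"}}

```text
clock: 16.4
position: [0.5373, -0.1646, 0.0845]
ee_rot: [-0.464, 0.524, 0.466, 0.541]
ft_force: [0.3, 1.0, -1.7]
grip_width: 0.268
```

```bash
python3 look.py 13
```

```text
t 16.4 p [ 0.5373 -0.1646  0.0845] yaw z 82.24864031005806 x [ 0.0164  0.0179 -0.9997] F [ 0.3116  1.049  -1.7494] T [ 0.1626  0.0153 -0.0018] g 0.2681064649012136
blade tray-x 0.0017 tray-y 0.0001 z 0.0095 [ 0.5375 -0.1631]
blade tray-x 0.0015 tray-y 0.0641 z 0.0095 [ 0.6009 -0.1718]
blade tray-x 0.0020 tray-y -0.0639 z 0.0095 [ 0.474  -0.1545]
```

View pics/s13.png

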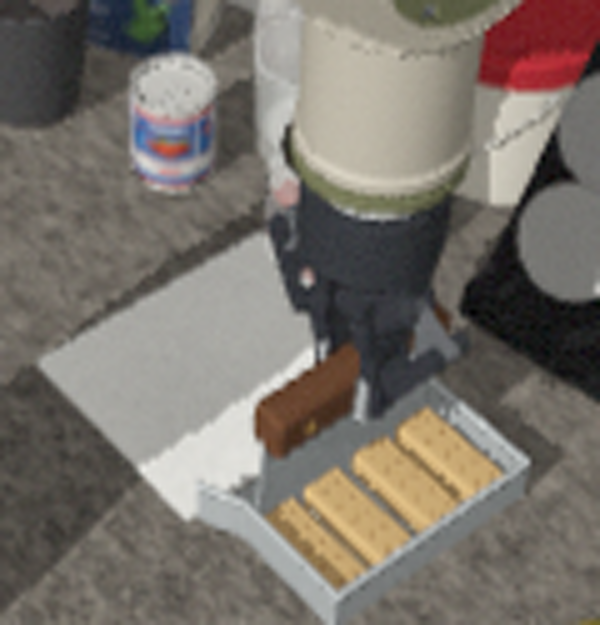

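Emit:
{"api": "play_rows", "payload": {"increments": "0 0 -0.001 0;0 0 -0.001 0"}}

```text
clock: 16.65
position: [0.5373, -0.1655, 0.0845]
ee_rot: [-0.464, 0.523, 0.466, 0.542]
ft_force: [0.6, 5.2, -2.4]
grip_width: 0.27
```

Emit:
{"api": "play_rows", "payload": {"increments": "0 0 -0.001 0"}}

```text
clock: 16.75
position: [0.5374, -0.1656, 0.0845]
ee_rot: [-0.464, 0.523, 0.467, 0.542]
ft_force: [-1.0, 5.7, -1.7]
grip_width: 0.277
```

Emit:
{"api": "play_rows", "payload": {"increments": "0 0 -0.001 0"}}

```text
clock: 16.85
position: [0.5375, -0.1657, 0.0845]
ee_rot: [-0.464, 0.523, 0.467, 0.542]
ft_force: [0.4, 5.0, -1.5]
grip_width: 0.269
```

Emit:
{"api": "play_rows", "payload": {"increments": "0 0 -0.0008 0;0 0 -0.0008 0;0 0 -0.0008 0;0 0 -0.0008 0;0 0 -0.0008 0;0 0 -0.0008 0"}}

```text
clock: 17.45
position: [0.5376, -0.166, 0.0844]
ee_rot: [-0.463, 0.521, 0.47, 0.542]
ft_force: [0.7, 4.9, -0.7]
grip_width: 0.272
```

```bash
python3 look.py 14;python3 - <<'E'
from h import *
c=camera("top"); crop(c,"t14",265,170,135,110,5)
E
```

```text
t 17.45 p [ 0.5376 -0.166   0.0844] yaw z 82.52076120381052 x [ 0.0168  0.0279 -0.9995] F [ 0.7233  4.9141 -0.6648] T [ 1.4799 -0.1027 -0.181 ] g 0.2716898153095319
blade tray-x 0.0023 tray-y 0.0006 z 0.0095 [ 0.5379 -0.1638]
blade tray-x 0.0018 tray-y 0.0646 z 0.0095 [ 0.6013 -0.1722]
blade tray-x 0.0029 tray-y -0.0634 z 0.0095 [ 0.4744 -0.1554]
```

View pics/s14.png

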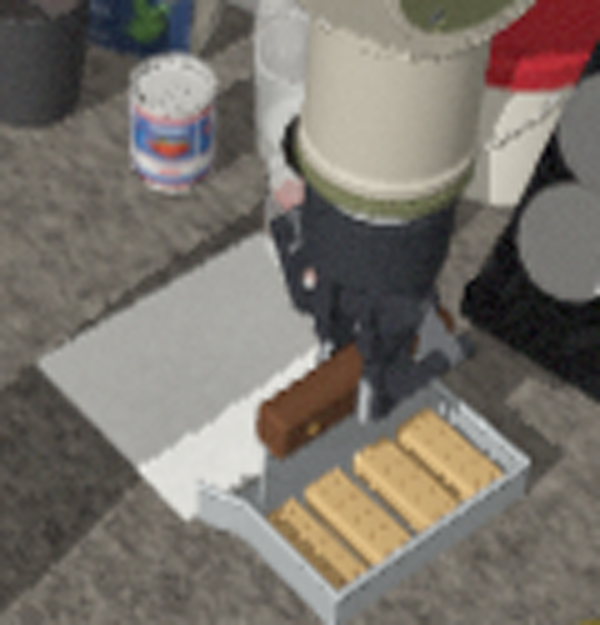

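View pics/t14.png

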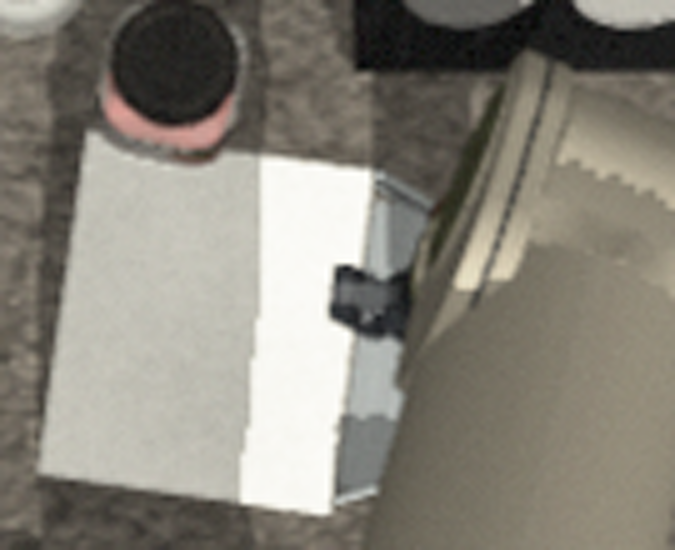

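Emit:
{"api": "play_rows", "payload": {"increments": "0 0 0.001 0;0 0 0.002 0;0 0 0.003 0;0 0 0.004 0;0 0 0.005 0;0 0 0.005 0"}}

```text
clock: 18.15
position: [0.5396, -0.1483, 0.085]
ee_rot: [-0.463, 0.522, 0.468, 0.542]
ft_force: [0.2, 1.1, -3.3]
grip_width: 0.269
```

```bash
python3 look.py 15;python3 - <<'E'
from h import *
s=camera("scene"); crop(s,"s15b",270,240,80,65,9)
E
```

```text
t 18.15 p [ 0.5396 -0.1483  0.085 ] yaw z 82.37130626460879 x [ 0.0164  0.0239 -0.9996] F [ 0.1711  1.064  -3.2582] T [-0.0114  0.01    0.0047] g 0.26899342580474883
blade tray-x -0.0151 tray-y 0.0001 z 0.0100 [ 0.5398 -0.1464]
blade tray-x -0.0155 tray-y 0.0641 z 0.0100 [ 0.6033 -0.1549]
blade tray-x -0.0148 tray-y -0.0638 z 0.0100 [ 0.4764 -0.1379]
```

View pics/s15b.png

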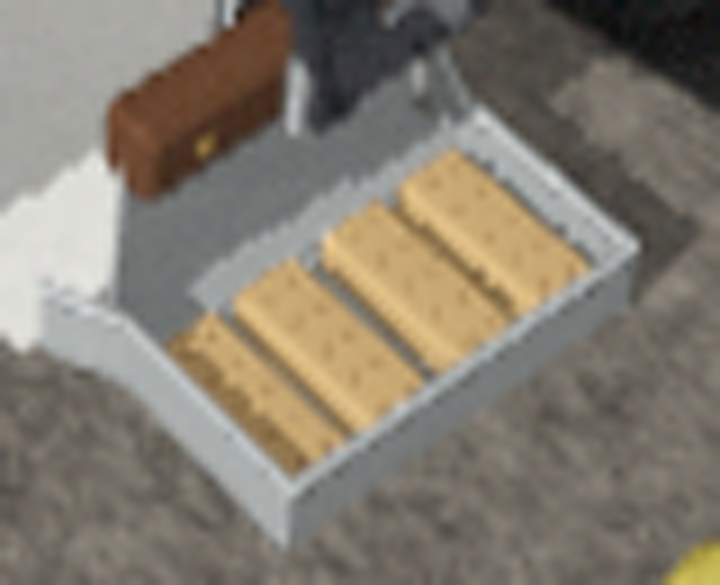

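Emit:
{"api": "play_rows", "payload": {"increments": "-0.006 0 0.004 0;-0.012 0 0 0;-0.012 0 0 0;-0.012 0 0 0;-0.014 0 0 0;-0.014 0 0 0;-0.014 0 0 0;-0.014 0 0 0;-0.014 0 0 0;-0.012 0 0 0;-0.006 0 0 0;0 0 0.01 0;0 0 0.018 0;0 0 0.018 0;0 0 0.018 0;0 0 0.018 0;0 0 0.018 0;0 0 0.018 0;0 0 0.018 0;0 0 0 0"}}

```text
clock: 20.25
position: [0.555, -0.0029, 0.2307]
ee_rot: [-0.463, 0.522, 0.468, 0.542]
ft_force: [0.7, 0.0, -2.6]
grip_width: 0.274
```

```bash
python3 look.py 16;python3 - <<'E'
from h import *
c=camera("top"); crop(c,"t16",325,195,65,80,8)
s=camera("scene"); crop(s,"s16",235,215,115,90,6)
cw_=cw(s,270,240,9,[(403,188),(455,150),(325,240),(378,203),(235,292),(290,260),(170,340),(212,315)],.02)
for q in cw_: print((q[:2]-LIP)@U,(q[:2]-LIP)@E)
E
```

```text
t 20.25 p [ 0.555  -0.0029  0.2307] yaw z 82.36561180371466 x [ 0.0174  0.0242 -0.9996] F [ 0.7087  0.0347 -2.5573] T [-0.0483 -0.0012  0.0345] g 0.2737835624506294
blade tray-x -0.1613 tray-y -0.0048 z 0.1557 [ 0.5553 -0.001 ]
blade tray-x -0.1617 tray-y 0.0592 z 0.1557 [ 0.6187 -0.0095]
blade tray-x -0.1609 tray-y -0.0688 z 0.1557 [0.4918 0.0076]
0.005516587004674599 0.038491209406902996
0.004611908732392629 0.06247210286711817
0.005372657897138507 0.004780404569532458
0.0049757919326597465 0.0280399071354443
0.0028958138125392426 -0.03092290395467688
0.004336149337142086 -0.009166588641642846
0.004145731755694737 -0.05863459085693335
0.00507534804988851 -0.042309174493673975
```

View pics/t16.png

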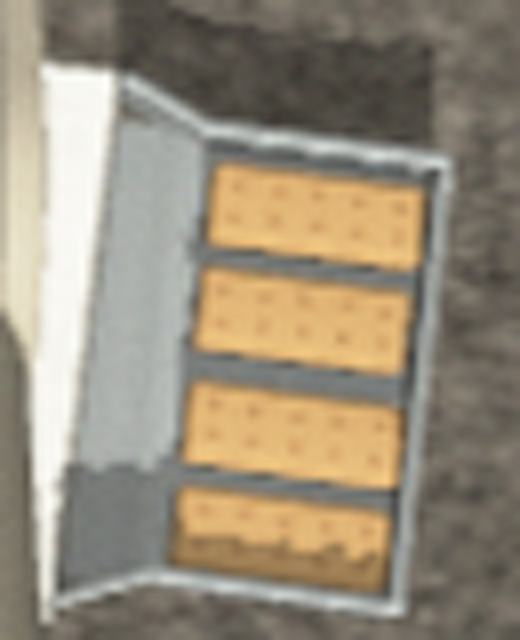

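View pics/s16.png

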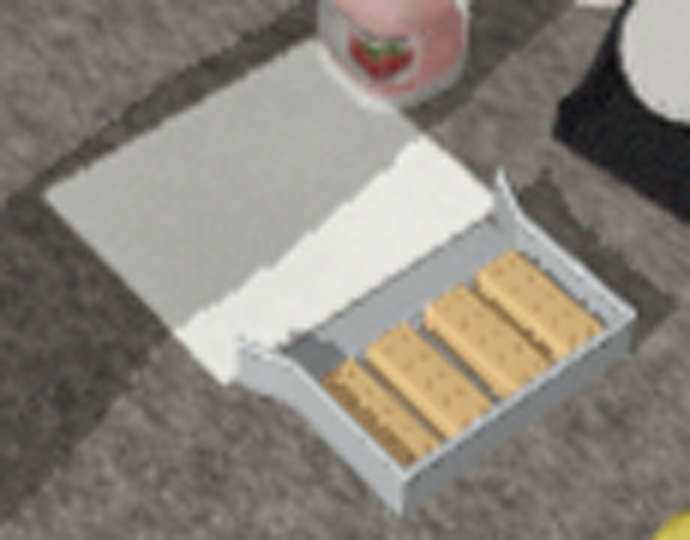

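Emit:
{"api": "play_rows", "payload": {"increments": "0 0 0 -0.02;0 0 0 -0.02;0 0 0 -0.02;0 0 0 -0.02;0 0 0 -0.02;0 0 0 -0.015;0 0 0 0;0 0.004 0.01 0;0 0.008 0.018 0;0 0.008 0.018 0;0 0.008 0.018 0;0 0.008 0.018 0;0 0.008 0.018 0;0 0.008 0.018 0;0 0.008 0.018 0;0 0.008 0.018 0;0 0 0 0"}}

```text
clock: 22.1
position: [0.4828, 0.1575, 0.2335]
ee_rot: [-0.495, 0.494, 0.497, 0.514]
ft_force: [-0.5, -0.0, -2.3]
grip_width: 0.271
```

```bash
python3 st.py
```

```text
t 22.1 p [0.4828 0.1575 0.2335] yaw z 89.12816463063564 x [ 0.0179  0.023  -0.9996] F [-0.4714 -0.0167 -2.2903] T [-0.0073  0.0275  0.0077] g 0.2706550431068571
blade tray-x -0.3099 tray-y -0.0988 z 0.1585 [0.4828 0.1593]
blade tray-x -0.3178 tray-y -0.0353 z 0.1585 [0.5468 0.1583]
blade tray-x -0.3020 tray-y -0.1623 z 0.1585 [0.4188 0.1603]
```

Emit:
{"api": "play_rows", "payload": {"increments": "0 0.003 0.008 0;0 0.006 0.018 0;0 0.006 0.018 0;0 0.006 0.018 0;0 0.006 0.018 0;0 0.006 0.018 0;0 0.006 0.014 0;0 0.003 0.007 0;0 0 0 -0.005;0 0 0 0"}}

```text
clock: 23.1
position: [0.4397, 0.283, 0.2358]
ee_rot: [-0.495, 0.493, 0.498, 0.514]
ft_force: [-0.1, 0.4, -2.1]
grip_width: 0.271
```

```bash
python3 st.py
```

```text
t 23.1 p [0.4397 0.283  0.2358] yaw z 89.18814495498235 x [ 0.0183  0.0228 -0.9996] F [-0.0699  0.4174 -2.0561] T [-0.0366  0.0009  0.0171] g 0.2708212946843671
blade tray-x -0.4280 tray-y -0.1590 z 0.1608 [0.4397 0.2847]
blade tray-x -0.4360 tray-y -0.0955 z 0.1608 [0.5037 0.2838]
blade tray-x -0.4201 tray-y -0.2224 z 0.1608 [0.3757 0.2856]
```

Emit:
{"api": "play_rows", "payload": {"increments": "0 0.0025 0.001 0;0 0.0025 0 0;0.01 0 0 0;0.012 0 0 0;0.012 0 0 0;0.012 0 0 0;0.012 0 0 0;0.012 0 0 0;0.012 0 0 0;0.01 0 0 0;0.006 0 0 0;0 0 0 0"}}

```text
clock: 24.3
position: [0.4365, 0.2829, 0.1269]
ee_rot: [-0.494, 0.496, 0.496, 0.514]
ft_force: [-0.3, -0.1, -2.2]
grip_width: 0.275
```

Run:
```python
from h import *
exec(open("st.py").read())
c=camera("top"); crop(c,"t17",140,235,60,90,6)
s=camera("scene"); crop(s,"s17",145,140,70,95,6)
```

```text
t 24.3 p [0.4365 0.2829 0.1269] yaw z 88.93368947700544 x [ 0.0162  0.02   -0.9997] F [-0.3269 -0.06   -2.2025] T [-0.0691  0.0321 -0.0302] g 0.2748618872365678
blade tray-x -0.4274 tray-y -0.1620 z 0.0519 [0.4366 0.2845]
blade tray-x -0.4351 tray-y -0.0985 z 0.0519 [0.5006 0.2833]
blade tray-x -0.4197 tray-y -0.2255 z 0.0519 [0.3726 0.2857]
```

View pics/t17.png

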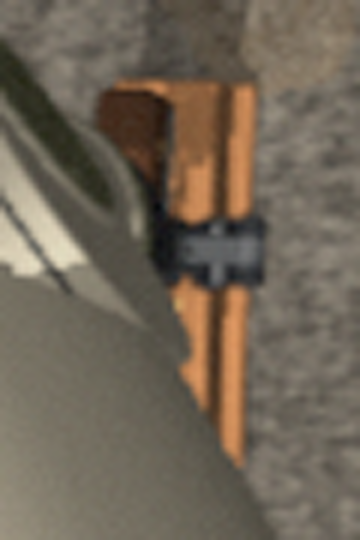

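View pics/s17.png

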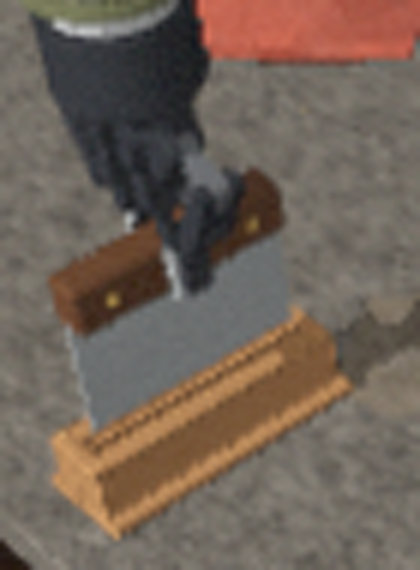

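Emit:
{"api": "play_rows", "payload": {"increments": "0 0 0.0033 0;0 0 0 -0.009;0 0 0 0"}}

```text
clock: 24.7
position: [0.4379, 0.2876, 0.1297]
ee_rot: [-0.497, 0.492, 0.499, 0.513]
ft_force: [-0.2, 0.1, -3.0]
grip_width: 0.269
```

```bash
python3 st.py
python3 - <<'E'
from h import *
s=camera("scene"); crop(s,"s18",150,185,60,45,11)
E
```

```text
t 24.7 p [0.4379 0.2876 0.1297] yaw z 89.50253454041066 x [ 0.0196  0.0228 -0.9995] F [-0.2328  0.0787 -3.0155] T [-0.049   0.0503  0.0589] g 0.2693627490294191
blade tray-x -0.4323 tray-y -0.1613 z 0.0547 [0.4379 0.2893]
blade tray-x -0.4406 tray-y -0.0979 z 0.0547 [0.5019 0.2887]
blade tray-x -0.4240 tray-y -0.2248 z 0.0547 [0.3739 0.2899]
```

View pics/s18.png

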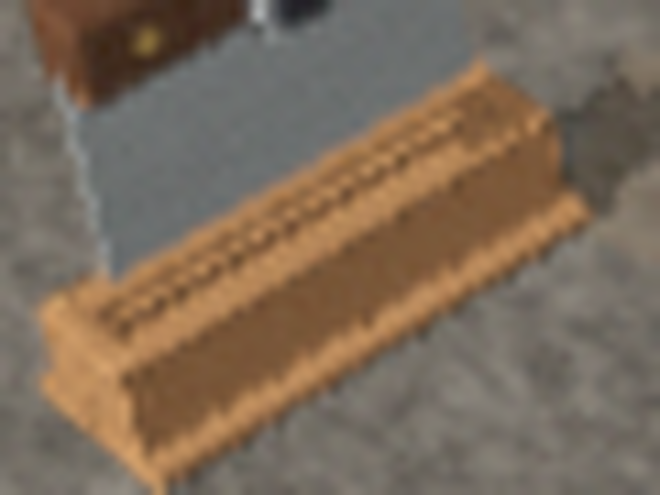

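Run:
```python
from h import *
s=camera("scene")
print(cw(s,150,185,11,[(115,322),(465,115),(40,310),(130,375),(485,65),(555,120)],.042))
for q in blade(get_obs())[1:]: print(((proj(s,q)-[150,185])*11))
```

```text
[[0.3697 0.2885 0.042 ]
 [0.4941 0.2877 0.042 ]
 [0.3577 0.3082 0.042 ]
 [0.3602 0.2675 0.042 ]
 [0.5126 0.3016 0.042 ]
 [0.5114 0.2663 0.042 ]]
[472.708   64.9544]
[110.9534 275.7515]
```

Emit:
{"api": "play_rows", "payload": {"increments": "0 0.001 -0.002 0;0.006 0 0 0;0.006 0 0 0;0.006 0 -0.0002 0;0 0 0 0"}}

```text
clock: 25.3
position: [0.437, 0.2856, 0.1099]
ee_rot: [-0.497, 0.492, 0.498, 0.513]
ft_force: [-0.0, 0.8, -2.5]
grip_width: 0.27
```

```bash
python3 st.py
```

```text
t 25.3 p [0.437  0.2856 0.1099] yaw z 89.4618616441565 x [ 0.0197  0.0231 -0.9995] F [-0.003   0.76   -2.5439] T [ 0.1181  0.0477 -0.047 ] g 0.2697062911639302
blade tray-x -0.4302 tray-y -0.1619 z 0.0350 [0.4371 0.2873]
blade tray-x -0.4385 tray-y -0.0985 z 0.0350 [0.5011 0.2867]
blade tray-x -0.4220 tray-y -0.2253 z 0.0350 [0.3731 0.2879]
```

Emit:
{"api": "play_rows", "payload": {"increments": "0.005 0 0.0008 0;0.005 0 0 0;0 0 0 0"}}

```text
clock: 25.6
position: [0.4371, 0.2865, 0.0987]
ee_rot: [-0.497, 0.492, 0.498, 0.513]
ft_force: [-0.5, 0.4, -2.6]
grip_width: 0.269
```

```bash
python3 st.py
```

```text
t 25.6 p [0.4371 0.2865 0.0987] yaw z 89.46150451916289 x [ 0.0191  0.0225 -0.9996] F [-0.4509  0.3971 -2.5792] T [-0.0444  0.0067 -0.0022] g 0.2687969693584006
blade tray-x -0.4311 tray-y -0.1620 z 0.0237 [0.4371 0.2882]
blade tray-x -0.4394 tray-y -0.0985 z 0.0237 [0.5011 0.2875]
blade tray-x -0.4228 tray-y -0.2254 z 0.0237 [0.3731 0.2888]
```

Emit:
{"api": "play_rows", "payload": {"increments": "0.005 0 0 0;0.005 0 0 0;0 0 0 0"}}

```text
clock: 25.9
position: [0.4373, 0.2867, 0.0877]
ee_rot: [-0.497, 0.492, 0.498, 0.513]
ft_force: [-0.1, -0.0, -2.9]
grip_width: 0.271
```

```bash
python3 st.py
```

```text
t 25.9 p [0.4373 0.2867 0.0877] yaw z 89.45570717382023 x [ 0.0189  0.0223 -0.9996] F [-0.1352 -0.0012 -2.9356] T [-0.0658 -0.037  -0.0018] g 0.2710429888281712
blade tray-x -0.4313 tray-y -0.1618 z 0.0128 [0.4373 0.2883]
blade tray-x -0.4396 tray-y -0.0984 z 0.0128 [0.5013 0.2877]
blade tray-x -0.4230 tray-y -0.2252 z 0.0128 [0.3733 0.289 ]
```

Sliding in freely; down to the floor of the slot.

Emit:
{"api": "play_rows", "payload": {"increments": "0.003 0 0 0;0.0015 0 0 0;0.001 0 0 0"}}

```text
clock: 26.2
position: [0.4377, 0.287, 0.0828]
ee_rot: [-0.497, 0.492, 0.498, 0.513]
ft_force: [-6.9, -4.1, 18.0]
grip_width: 0.27
```

Emit:
{"api": "play_rows", "payload": {"increments": "0.001 0 0 0;0.001 0 0 0"}}

```text
clock: 26.4
position: [0.4377, 0.287, 0.0829]
ee_rot: [-0.497, 0.492, 0.498, 0.513]
ft_force: [-4.9, -3.6, 10.5]
grip_width: 0.27
```

Emit:
{"api": "play_rows", "payload": {"increments": "-0.0004 0 0 0;0 0 0 0;0 0 0 0;0 0 0 0;0 0 0 0;0 0 0 0", "hand": -1}}

```text
clock: 27.0
position: [0.4388, 0.2878, 0.0845]
ee_rot: [-0.497, 0.491, 0.498, 0.514]
ft_force: [0.6, 0.2, 0.0]
grip_width: 0.993
```

Emit:
{"api": "play_rows", "payload": {"increments": "0 0 -0.001 0;-0.01 0 0 0;-0.012 0 0 0;-0.012 0 0 0;-0.014 0 0 0;-0.014 0 0 0;-0.014 0 0 0;-0.014 0 0 0;-0.014 0 0 0;-0.02 0 0 0;-0.02 0 0 0;0 0.02 0.02 0;0 0.02 0.03 0;0 0.02 0.03 0;0 0.02 0.03 0;0 0.02 0.03 0;0 0 0 0;0 0 0 0"}}

```text
clock: 28.8
position: [0.3353, 0.4286, 0.2574]
ee_rot: [-0.496, 0.485, 0.497, 0.522]
ft_force: [0.1, -0.6, 0.8]
grip_width: 1.002
```

Run:
```python
from h import *
exec(open("st.py").read())
c=camera("top"); cv2.imwrite("pics/t20.png",c["img"]); crop(c,"t20b",265,170,125,110,6)
s=camera("scene"); crop(s,"s20",130,140,220,160,3)
```

```text
t 28.8 p [0.3353 0.4286 0.2574] yaw z 89.21919389973795 x [ 0.0361  0.0381 -0.9986] F [ 0.0717 -0.5944  0.8205] T [-0.0898 -0.0045 -0.029 ] g 1.002356797757998
blade tray-x -0.5588 tray-y -0.2827 z 0.1825 [0.3353 0.4315]
blade tray-x -0.5668 tray-y -0.2192 z 0.1825 [0.3993 0.4305]
blade tray-x -0.5509 tray-y -0.3461 z 0.1825 [0.2713 0.4324]
```

View pics/t20.png

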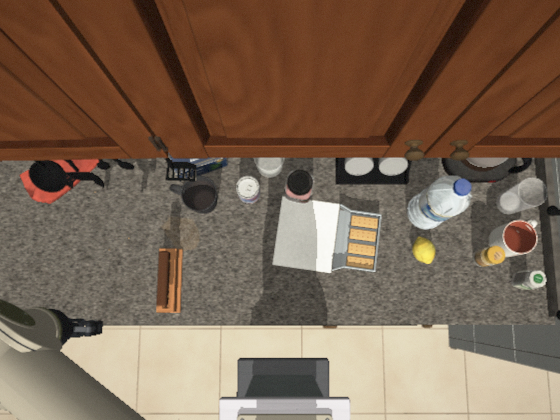

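View pics/t20b.png

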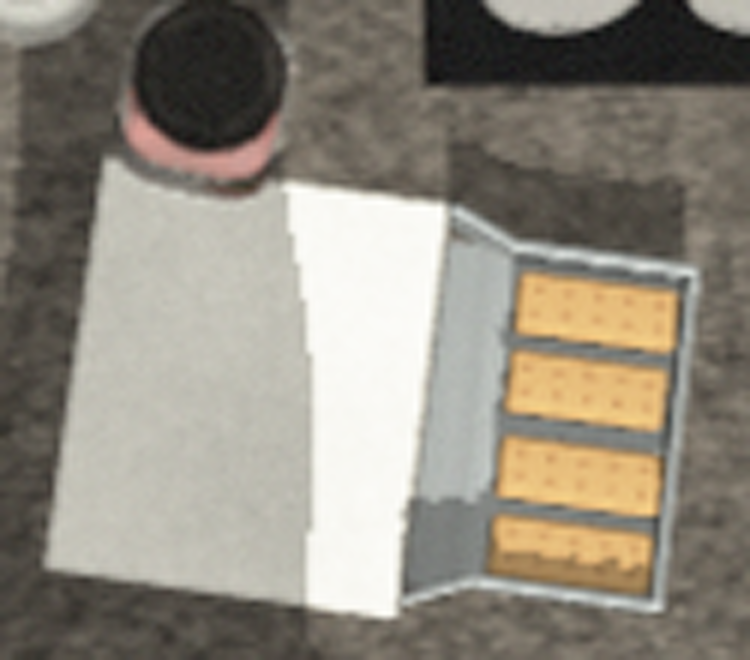

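View pics/s20.png

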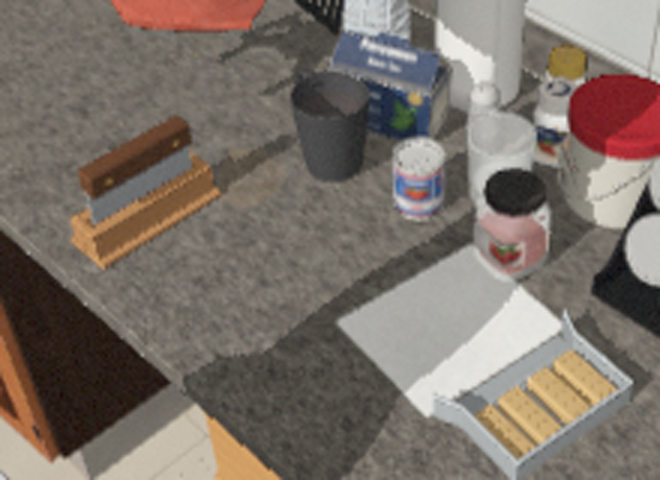

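```bash
python3 -c "
from workcell import workorder
print(workorder.hand_in())"
```

```text
the job is handed in; nothing more can be done
None
```

The scraper's blade pushed all four biscuits as one row over the lip. I held them against the end wall for about 0.8 s at roughly 5 N, then put the scraper back in its stand. The last clock reading, before I handed in, was 28.8 s.

**Biscuits:** The last pictures from both cameras show all four unbroken and lying flat in a row behind the lip. Their back ends measure about 3–5 mm inside the lip. There are small gaps between them, roughly 4–6 mm by eye.

**Scraper and surroundings:** The scraper is seated fully in the slot, with the grip at the same height as when I took it. By eye, the jar and the other bystanders have not moved, and the gripper is clear of everything.

**Two things were off:**
- **Tool tilt:** the tool drifted 1–2° from vertical during the work, more after letting go, and couldn't be turned back. I allowed for it when aiming the blade and returning the scraper.
- **Seating force:** seating the scraper briefly reached about 18 N on the wrist sensor, well below the limits.

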